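# Kit one loudspeaker from a crowded assembly bench

## Task

Kit one loudspeaker in the blue tray: stand the round-framed driver in the round nest, the flanged port tube over the peg of its nest, the transformer in the oblong nest and the heat sink in the square nest, each upright and right down on its nest's floor, lowered gently rather than dropped, and let go. The square-framed driver and the plain tube without a flange belong to another model: leave them where they stand.

Things in the scene. Friction and masses are not known exactly. Their poses are not given: they have to be found in the camera images.
- driver_round: Loudspeaker driver with a ROUND steel frame, about 50 mm high and 0.25 kg, cone and small black dome upwards: frame 58 mm in diameter, from 30 to 46 mm above its underside (grip it there), dome to 51 mm; below it a dark magnet 48 mm in diameter from 0 to 18 mm. Stands upright loose on the bench; origin at the centre of its underside, z up.
- port_flanged: Black plastic port tube WITH A FLANGE at its foot, 55 mm high, 0.06 kg: tube 40 mm outside and 31 mm inside diameter, open through; foot flange 60 mm in diameter, 5 mm thick. Stands upright loose on the bench; origin at the centre of its underside, z up.
- transformer: Transformer: dark laminated steel core with a copper-coloured coil seen at its two long sides, a plain block 60 mm (its x) by 40 mm (its y) by 46 mm high, 0.45 kg; fits the oblong nest only with its x along the nest's x, either way round. Stands upright loose on the bench; origin at the centre of its underside, z up.
- heatsink: Bright aluminium heat sink, 40 by 40 mm square, 45 mm high, six upright fins along its x on a 10 mm base, 0.10 kg; may be gripped across either pair of sides. Stands upright loose on the bench; origin at the centre of its underside, z up.
- driver_square: Look-alike, to be left alone: loudspeaker driver with a SQUARE steel frame 56 by 56 mm with four black screws, otherwise like the round one, about 50 mm high. Stands upright loose on the bench; origin at the centre of its underside, z up.
- port_plain: Look-alike, to be left alone: black plastic tube WITHOUT a flange, 40 mm outside diameter, 55 mm high. Stands upright loose on the bench; origin at the centre of its underside, z up.
- nest_round: Nest fixed in the blue tray (rim 16 mm above the bench), one of four set 2 by 2 at 100 mm, in any order, turned alike. Grey base 96 mm square, 4 mm thick; origin at the centre of its underside, 5 mm above the bench; parts stand on its top. Has a round white wall, 68 mm inside diameter, 4 mm thick, its top 14 mm above the origin: for the round-framed driver.
- nest_peg: Nest fixed in the blue tray (rim 16 mm above the bench), one of four set 2 by 2 at 100 mm, in any order, turned alike. Grey base 96 mm square, 4 mm thick; origin at the centre of its underside, 5 mm above the bench; parts stand on its top. Has only a white upright peg at its centre, 12 mm in diameter, its tapered top 22 mm above the origin: the flanged tube stands over it.
- nest_oblong: Nest fixed in the blue tray (rim 16 mm above the bench), one of four set 2 by 2 at 100 mm, in any order, turned alike. Grey base 96 mm square, 4 mm thick; origin at the centre of its underside, 5 mm above the bench; parts stand on its top. Has an oblong white wall, inside 78 mm (its x) by 58 mm (its y), 4 mm thick, its top 14 mm above the origin: for the transformer.
- nest_square: Nest fixed in the blue tray (rim 16 mm above the bench), one of four set 2 by 2 at 100 mm, in any order, turned alike. Grey base 96 mm square, 4 mm thick; origin at the centre of its underside, 5 mm above the bench; parts stand on its top. Has a square white wall, inside 58 by 58 mm, 4 mm thick, its top 14 mm above the origin: for the heat sink.

How it is judged (in metres and radians):
At the end, for the whole second after the job is handed in: Driver, flanged tube, transformer and heat sink each at rest in their own nest: within 14 mm of its centre, underside less than 4 mm above its floor, upright within 0.12 rad; the square-framed driver and the plain tube within 20 mm of where they began (horizontal distance between driver_round and nest_round below 0.014 m and z of driver_round in the frame of nest_round below 0.008 m and angle between each of driver_round, port_flanged, transformer, heatsink's own z axis and vertical below 0.12 rad and linear speed of each of driver_round, port_flanged, transformer, heatsink below 0.03 m/s and horizontal distance between port_flanged and nest_peg below 0.014 m and z of port_flanged in the frame of nest_peg below 0.008 m and horizontal distance between transformer and nest_oblong below 0.014 m and z of transformer in the frame of nest_oblong below 0.008 m and horizontal distance between heatsink and nest_square below 0.014 m and z of heatsink in the frame of nest_square below 0.008 m and distance of each of driver_square, port_plain from where it was at the start of the episode below 0.02 m); the robot touches nothing.
It fails at once if a part was dropped into its nest (falling faster than 0.8 m/s there) ((linear speed of driver_round above 0.8 m/s and horizontal distance between driver_round and nest_round below 0.04 m and z of driver_round in the frame of nest_round below 0.08 m) or (linear speed of port_flanged above 0.8 m/s and horizontal distance between port_flanged and nest_peg below 0.04 m and z of port_flanged in the frame of nest_peg below 0.08 m) or (linear speed of transformer above 0.8 m/s and horizontal distance between transformer and nest_oblong below 0.04 m and z of transformer in the frame of nest_oblong below 0.08 m) or (linear speed of heatsink above 0.8 m/s and horizontal distance between heatsink and nest_square below 0.04 m and z of heatsink in the frame of nest_square below 0.08 m)).
It fails at once if the square-framed driver of the other model was moved by more than 20 mm (distance of driver_square from where it was at the start of the episode above 0.02 m).
It fails at once if the plain tube of the other model was moved by more than 20 mm (distance of port_plain from where it was at the start of the episode above 0.02 m).
It also fails if it takes over 109 s, if anything falls off the work surface, if the arm or the gripper's body presses on something with over 40 N, if the wrist force passes 120 N, or if a joint passes its speed limit or range.

## Robot

A 7-joint arm with a two-finger parallel gripper is mounted at the origin on the work surface. World frame = base frame: x ahead of the robot, y to its left, z up, the work surface at z = 0. Lengths are in mm, angles in rad, forces in N, time in s.
With the tool pointing down it reaches from about 400 to 925 mm from the base axis. Payload 5.6 kg.
Tool frame: the origin (TCP) lies where the fingers leave the gripper's body, on its centre line; the fingertips stand robot.tip_extent ahead of it and the grasp point (between the pads) lies 54 mm ahead of it (robot.tip_extent is the distance from the TCP to the fingertips, in mm); z points along the fingers, y is the line along which they close (so a half turn about z gives the same grasp; the last joint's range is limited). The gripper opens to 85 mm and grips with 20 to 120 N. Pads are 22 mm wide; open, the fingers measure 114 mm over their backs; the gripper's body (76 mm by 85 mm) begins 54 mm behind the grasp point. The pads swing forward as they close: fully open they stand 13 mm farther back than shut.
Start: joints at [1.183, 0.468, -0.012, 1.603, 0.006, 1.071, -0.056], TCP at [219.667, -611.761, 303.89] pointing down, gripper open.
Joint ranges: [-2.53, 2.53], [-0.31, 2.02], [-1.57, 1.55], [0.28, 2.44], [-1.29, 4.43], [0.15, 1.84], [-2.92, 2.92]. Speed limits (rad/s): [2.57, 2.57, 3.14, 3.14, 3.14, 3.14, 3.14].

## Interface

Orientations are given as a rotation vector (axis times angle).
In Python, from cell import state, viewer, ticket, robot gives the robot as it stands.
- The arm moves only by the shell command python3 -m jog 'ROWS' [FORCE]. ROWS is JSON, a list of rows, each a list of 5 numbers: the shift along the tool's x, y, z in m, then the turn about the tool's z in degrees, then the opening, from 0 (shut) to 1 (fully open). In form: [[x, y, z, spin, hand], ...]. A call has 1 to 5 rows; each row shifts and turns the commanded pose from where the row before left it, along the tool's axes as they then stand; what a row does not reach is not made up. A row lasts 1/8 s, in which the tool goes at most 62.5 mm and 10.7 degrees, less where a joint would pass 70% of its speed; a pose out of reach is approached as far as the arm can. A call with a gripper value outside its range is refused whole. The fingers move at their own pace and stop on an object; FORCE is the grip in N (left out, the last holds). Time passes only in rows, so rows that do not move let the fingers close. It gives the time, the measured TCP pose, the force, the opening and the grip force at its end, in the units of the state.
- state(): the state, without advancing time (a new reading comes with each control period).
- viewer.camera(name): name is "scene" or "top"; returns the picture (400x640x3 uint8, blue, green, red); there is no depth.
- viewer.camera_params(name): a dict with "fx", "fy", "cx", "cy" (pixels), "rvec" (rotation vector, rad) and "tvec" (3), from world to camera coordinates, as OpenCV has them. Camera axes: x right, y down, z forward; pixel columns grow to the right and rows downward; lengths in mm; the calibration is good to about 2 mm. A picture is of the moment at which its call begins. camera_params takes no time and is no camera call.
- ticket.finish_job(): hands the job in; it is judged then, once.
The state is a dict: "clock": time; "joint_pos": joint angles; "dq": joint speeds; "tau": joint torques, N m; "tool_pos": TCP position; "orientation": TCP orientation; "force": force on the tool from outside, world axes, zero at the start; "torque": the same for the moment, N m; "grip_width": opening from 0.0 (shut) to 1.0 (fully open); "gripper_force": force on a finger pad.
Only numpy, scipy, OpenCV 4.12 (cv2) and the standard library are available. Lean on these libraries where they do the work, as an engineer would, in place of code of your own. Each camera call takes 0.05 s, during which the arm holds its last target. There are 200 camera calls.

## Working session

There is one attempt and no reset: what is moved stays moved. The work goes in short steps, Python scripts to look and compute and a shell command to move; the robot and the scene stay as the last step left them, time stands still between calls to the robot, and variables do not carry over. Pictures are saved under pics/ and viewed, at most 14 in all, crops included, and the job is handed in when it is done.

```bash
mkdir -p pics; ls
python3 - <<'E'
from cell import state, viewer, ticket, robot
import cv2
for n in ("scene","top"):
    cv2.imwrite(f"pics/{n}0.png",viewer.camera(n)); print(n,viewer.camera_params(n))
print(state(),robot.tip_extent)
E
```

```text
pics
scene {'fx': 381.2080510744365, 'fy': 381.2080510744365, 'cx': 323.790270833462, 'cy': 197.45853914532944, 'rvec': array([ 2.38127649,  1.15690257, -0.31857125]), 'tvec': array([-308.5586583 , -348.01598349, 1157.20655097])}
top {'fx': 499.5892332204672, 'fy': 499.5892332204672, 'cx': 322.2423085789898, 'cy': 196.0610899925319, 'rvec': array([ 2.14554567, -2.14008257,  0.15740498]), 'tvec': array([  12.31133963,  516.76876109, 1238.89164329])}
{'clock': 0.1, 'joint_pos': array([ 1.18300372,  0.46833707, -0.01159659,  1.60353179,  0.00596809,
        1.07139416, -0.05630079]), 'dq': array([ 0.00136958,  0.00041109, -0.00056358, -0.00399994,  0.00083799,
        0.00040175,  0.00099663]), 'tau': array([ 1.19809156e-03, -5.33514869e+01,  2.16248160e-02, -2.51964748e+01,
        1.14063252e-02,  4.34107234e-03, -2.09663267e-05]), 'tool_pos': array([ 219.51978455, -611.40075326,  303.0022395 ]), 'orientation': array([-3.09347685e+00, -5.38513673e-01,  5.81916445e-04]), 'force': array([-0.07406183,  0.27252948, -0.52795105]), 'torque': array([0.0137102 , 0.03798222, 0.01078283]), 'gripper_force': 0.0, 'grip_width': 1.0015267659649603} 72.6
```

View pics/top0.png

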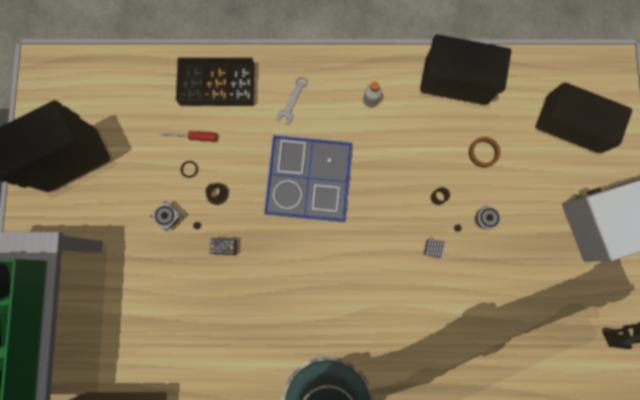

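View pics/scene0.png

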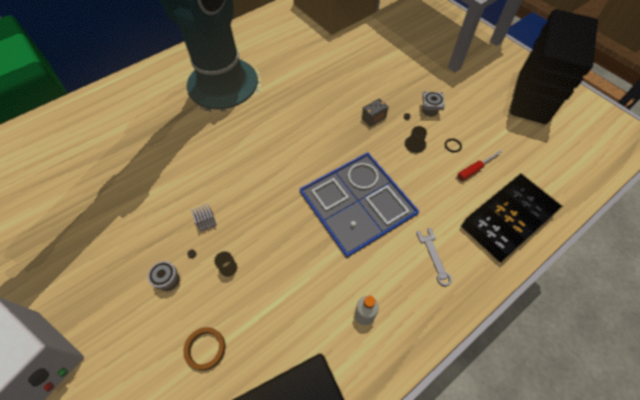

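Top view: the tray is at about (308,178), with the round nest at (287,194), peg (329,160), oblong (291,157) and square (325,198). The round driver is at (488,217), heat sink (434,248) and plain tube (440,196) on the right. The flanged tube (217,193), transformer (223,246) and square driver (165,215) are on the left. I'll zoom in next.

Run:
```python
import cv2, numpy as np
t=cv2.imread("pics/top0.png"); s=cv2.imread("pics/scene0.png")
z=lambda im,x,y,w,h,k:cv2.resize(im[y:y+h,x:x+w],None,fx=k,fy=k,interpolation=cv2.INTER_NEAREST)
a=np.hstack([z(t,145,170,100,100,4),z(t,410,170,100,100,4)])
b=np.hstack([z(s,355,80,100,50,4),z(s,140,200,100,50,4)])
cv2.imwrite("pics/z1.png",np.vstack([a,b]))
cv2.imwrite("pics/z2.png",z(t,258,130,100,96,6))
```

```text
(no output)
```

View pics/z1.png

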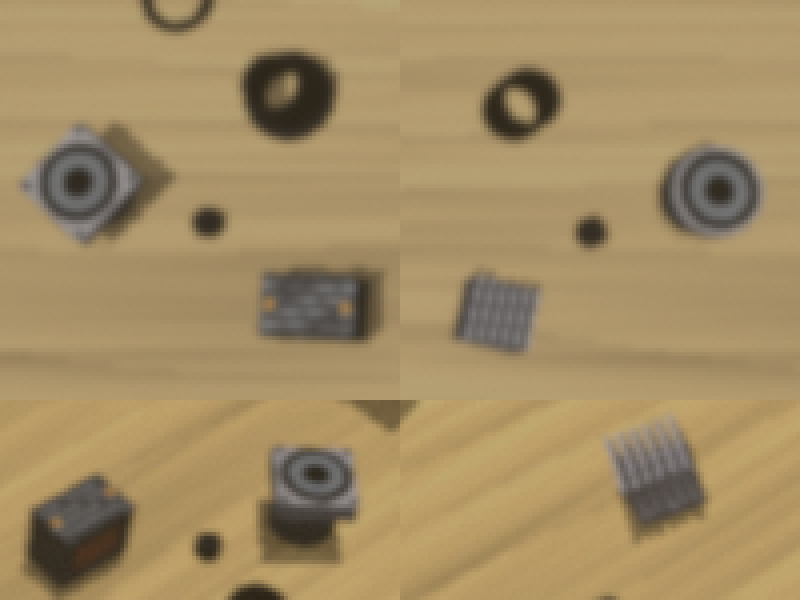

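View pics/z2.png

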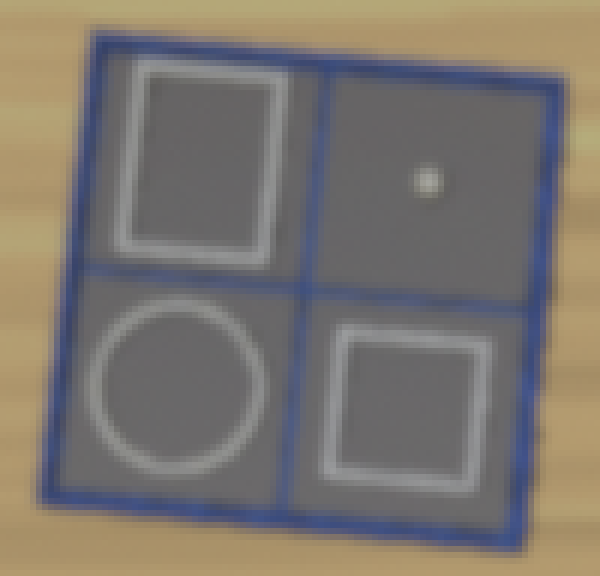

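The zooms show these positions:
- Round driver: dome at top px (489.5,217.5).
- Heat sink: top face at about (435,248).
- Flanged tube: flange at about (217,192).
- Transformer: about (222,246), with its long axis across the picture.
- Tray: turned by about 6°, with the oblong nest's long side up the picture.

Next I'll cast rays and cross-check against the scene view.

```bash
cat > h.py <<'E'
import cv2, numpy as np
from cell import state, viewer, robot
def cast(n,uv,z):
    p=viewer.camera_params(n); R=cv2.Rodrigues(p["rvec"])[0]; C=-R.T@p["tvec"]
    d=R.T@np.array([(uv[0]-p["cx"])/p["fx"],(uv[1]-p["cy"])/p["fy"],1]); return C+d*(z-C[2])/d[2]
def proj(n,P):
    p=viewer.camera_params(n); K=np.array([[p["fx"],0,p["cx"]],[0,p["fy"],p["cy"]],[0,0,1.]])
    return cv2.projectPoints(np.float64(P).reshape(-1,1,3),p["rvec"],p["tvec"],K,None)[0].reshape(-1,2)
E
python3 - <<'E'
from h import *
np.set_printoptions(precision=1,suppress=True)
L=lambda X,Y:((X+.5)/4-.5+145,(Y+.5)/4-.5+170)
R=lambda X,Y:((X-400+.5)/4-.5+410,(Y+.5)/4-.5+170)
N=lambda X,Y:((X+.5)/6-.5+258,(Y+.5)/6-.5+130)
P={}
P['dr']=cast("top",R(718,190),50); P['ds']=cast("top",L(77,182),50)
P['hs']=cast("top",R(501,313),45); P['tr']=cast("top",L(308,306),46)
P['pf']=cast("top",L(288,92),5)
P['pp']=(cast("top",R(530,97),55))
P['n_round']=cast("top",N(178,386),19);P['n_peg']=cast("top",N(428,182),27)
P['n_obl']=np.mean([cast("top",N(*c),19) for c in((138,65),(283,78),(264,261),(120,246))],0)
P['n_sq']=np.mean([cast("top",N(*c),19) for c in((340,329),(487,345),(472,488),(325,473))],0)
for k,v in P.items(): print(k,v)
a=lambda p,q:np.degrees(np.arctan2(*(q-p)[1::-1]))
print("tray dirs",a(P['n_round'],P['n_obl']),a(P['n_sq'],P['n_peg']),a(P['n_sq'],P['n_round'])-90, a(P['n_peg'],P['n_obl'])-90)
print("obl",a(cast("top",N(120,246),19),cast("top",N(138,65),19)))
print("tr long",a(cast("top",L(355,340),46),cast("top",L(259,338),46)))
print("hs",a(cast("top",R(527,352),45),cast("top",R(540,285),45)))
s=cv2.imread("pics/scene0.png");
b=cv2.resize(s,None,fx=4,fy=4,interpolation=cv2.INTER_CUBIC)
for k,v in P.items():
    u=proj("scene",v)[0]; cv2.drawMarker(b,tuple(int(q) for q in (u+.5)*4),(0,0,255),cv2.MARKER_CROSS,14,1)
c=lambda x,y,w,h:b[y*4:(y+h)*4,x*4:(x+w)*4]
cv2.imwrite("pics/z3.png",np.vstack([np.hstack([c(355,80,100,75),c(140,200,100,75+20)[:300]]),c(260,150,200,75)]))
cv2.imwrite("pics/z4.png",np.hstack([c(140,240,100,60),c(300,150,90,60)]))
E
```

```text
dr [ 462.4 -406.5   50. ]
ds [465.5 412.8  50. ]
hs [ 385.3 -268.8   45. ]
tr [388.2 265.4  46. ]
pf [530.3 291.4   5. ]
pp [ 520.6 -289.    55. ]
n_round [525.1 104.6  19. ]
n_peg [613.9  -3.5  27. ]
n_obl [624.4  95.7  19. ]
n_sq [515.5   5.9  19. ]
tray dirs -5.11681164968458 -5.434168217489845 -5.557055263843466 -6.04106173740611
obl -4.6648167922220765
tr long 88.96665576318075
hs -12.83685654938164
```

View pics/z3.png

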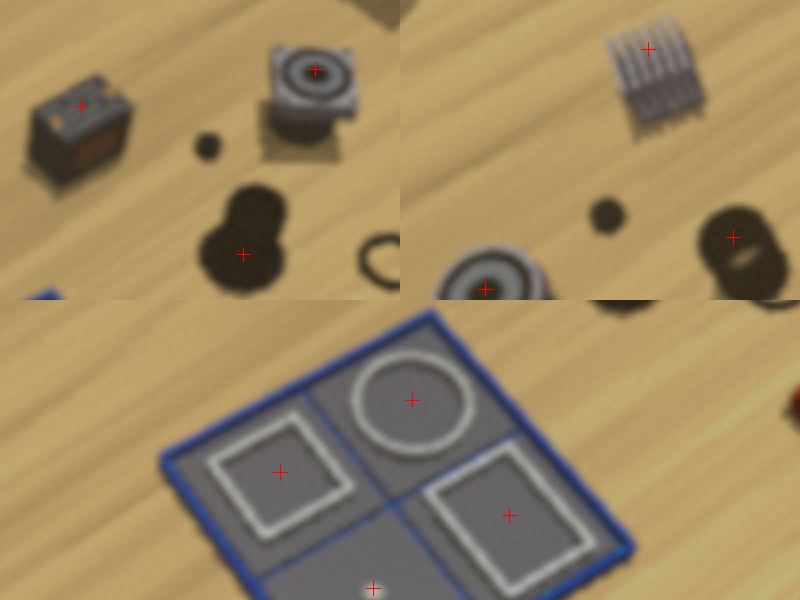

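The red marks sit on the domes, tops, nests and peg in the scene view, so the positions agree to a few mm. Moving to the round driver first.

```bash
cat > d.py <<'E'
import sys; from h import *
def pose():
    s=state(); R=cv2.Rodrigues(s["orientation"])[0]; return s,R,np.degrees(np.arctan2(R[1,0],R[0,0]))
if __name__=="__main__":
    x,y,z,phi=map(float,sys.argv[1:]); s,R,f=pose()
    d=R.T@(np.array([x,y,z])-s["tool_pos"])
    print("t %.2f pos %s phi %.1f | tool shift mm %s spin %.1f | F %s w %.3f gf %.1f"%(s["clock"],s["tool_pos"].round(1),f,d.round(1),(f-phi+180)%360-180,s["force"].round(1),s["grip_width"],s["gripper_force"]))
E
python3 -m jog '[[0.03,-0.011,0.01,0,1],[0.03,-0.011,0.01,0,1],[0.03,-0.011,0.01,0,1],[0.03,-0.011,0.01,0,1],[0.03,-0.011,0.01,0,1]]'
python3 -m jog '[[0.03,-0.011,0.01,0,1],[0.03,-0.011,0.01,0,1],[0.03,-0.011,0.01,0,1],[0.03,-0.011,0.01,0,1],[0.028,-0.011,0.01,0,1]]'
python3 -m jog '[[0,0,0,0,1],[0,0,0,0,1]]'
python3 d.py 462.4 -406.5 92 19.75
```

```text
clock: 0.72
tool_pos: [342.8, -508.4, 253.1]
orientation: [-3.094, -0.539, 0.001]
force: [-0.6, -0.1, -0.5]
grip_width: 1.001
gripper_force: 0.0
clock: 1.35
tool_pos: [463.6, -406.6, 203.1]
orientation: [-3.094, -0.539, 0.001]
force: [-0.4, -0.6, 0.3]
grip_width: 1.003
gripper_force: 0.0
clock: 1.6
tool_pos: [462.2, -408.2, 203.7]
orientation: [3.095, 0.538, -0.002]
force: [-0.4, -0.4, -0.9]
grip_width: 0.999
gripper_force: 0.0
t 1.60 pos [ 462.2 -408.2  203.7] phi 19.7 | tool shift mm [  0.9  -1.6 111.7] spin -0.0 | F [-0.4 -0.4 -0.9] w 0.999 gf 0.0
```

```bash
python3 -m jog '[[0.001,-0.001,0.025,0,1],[0,0,0.025,0,1],[0,0,0.025,0,1],[0,0,0.022,0,1],[0,0,0.015,0,1]]' >/dev/null
python3 -m jog '[[0,0,0,0,1],[0,0,0,0,0],[0,0,0,0,0],[0,0,0,0,0],[0,0,0,0,0]]' 50 
python3 -m jog '[[0,0,0,0,0],[0,0,0,0,0],[0,0,-0.01,0,0],[0,0,-0.02,0,0],[0,0,0,0,0]]'
python3 d.py 524.6 105.2 200 19.75
python3 - <<'E'
from h import *
t=viewer.camera("top");s=viewer.camera("scene")
cv2.imwrite("pics/g1.png",np.hstack([cv2.resize(t[170:270,430:530],None,fx=4,fy=4),cv2.resize(s[220:320,110:210],None,fx=4,fy=4)]))
E
```

```text
clock: 2.85
tool_pos: [464.3, -407.0, 93.4]
orientation: [3.093, 0.538, 0.003]
force: [-1.3, 0.4, 6.0]
grip_width: 0.66
gripper_force: 53.7
clock: 3.48
tool_pos: [464.6, -407.0, 124.1]
orientation: [3.092, 0.538, 0.004]
force: [0.8, -0.7, -3.1]
grip_width: 0.659
gripper_force: 53.9
t 3.48 pos [ 464.6 -407.   124.1] phi 19.8 | tool shift mm [ 229.8 -461.5  -77. ] spin 0.0 | F [ 0.8 -0.7 -3.1] w 0.659 gf 53.9
```

View pics/g1.png

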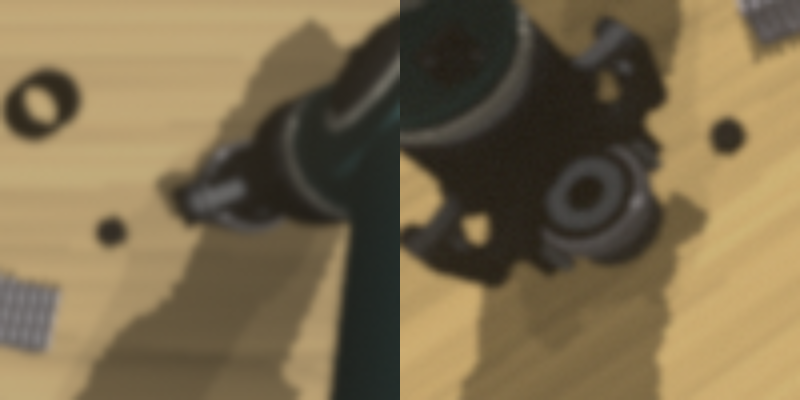

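The driver is gripped (width 0.66, about 3 N more weight). I'll lift it, carry it to the round nest and check its attitude there.

```bash
python3 -m jog '[[0,0,-0.03,0,0],[0,0,-0.03,0,0],[0.01,-0.02,-0.015,0,0],[0.02,-0.04,0,0,0],[0.02,-0.04,0,0,0]]' >/dev/null
python3 -m jog '[[0.02,-0.04,0,0,0],[0.02,-0.04,0,0,0],[0.02,-0.04,0,0,0],[0.02,-0.04,0,0,0],[0.02,-0.04,0,0,0]]' >/dev/null
python3 -m jog '[[0.02,-0.04,0,0,0],[0.02,-0.04,0,0,0],[0.02,-0.04,0,0,0],[0.02,-0.04,0,0,0],[0.01,-0.02,0,0,0]]' >/dev/null
python3 -m jog '[[0.01,-0.02,0,0,0],[0,0,0,0,0],[0,0,0,0,0]]'
python3 d.py 524.6 105.2 101 19.75
python3 - <<'E'
from h import *
t=viewer.camera("top");s=viewer.camera("scene")
cv2.imwrite("pics/g2.png",np.hstack([cv2.resize(t[120:240,240:340],None,fx=4,fy=4),cv2.resize(s[100:220,310:410],None,fx=4,fy=4)]))
E
```

```text
clock: 5.82
tool_pos: [529.6, 147.7, 196.4]
orientation: [3.094, 0.538, -0.002]
force: [0.0, -0.5, -3.3]
grip_width: 0.658
gripper_force: 54.6
t 5.83 pos [529.6 147.7 196.4] phi 19.7 | tool shift mm [-18.9  38.3  95.4] spin -0.0 | F [ 0.  -0.5 -3.3] w 0.658 gf 54.6
```

View pics/g2.png

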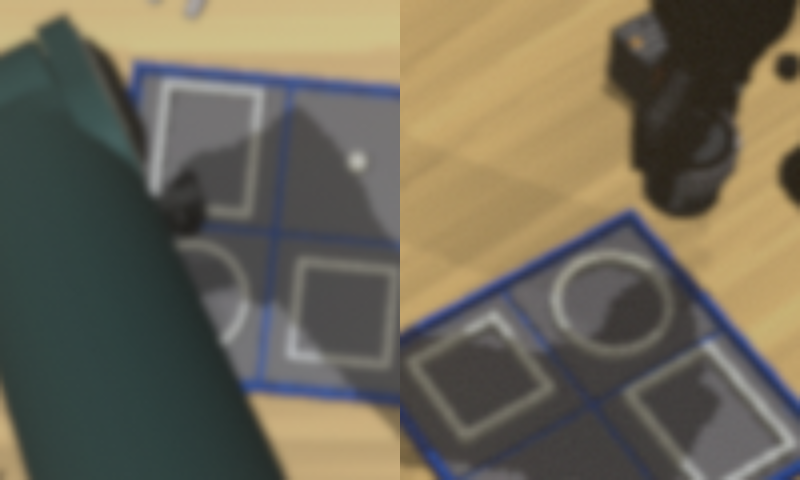

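The move overshot by one row. The driver may be tilted, so I'll check the expected projections.

Run:
```python
from h import *
s=state(); b=s["tool_pos"]-[0,0,92]
ang=np.linspace(0,2*np.pi,40)
im=cv2.imread("pics/g2.png")[:,400:]
im=cv2.resize(im[80:280,160:400],None,fx=3,fy=3)
full=viewer.camera("scene"); c=full[115:180,350:420]; c=cv2.convertScaleAbs(cv2.resize(c,None,fx=8,fy=8,interpolation=cv2.INTER_CUBIC),alpha=2.2,beta=25)
for r,z in((29,46),(29,30),(24,0)):
    p=proj("scene",b+np.c_[r*np.cos(ang),r*np.sin(ang),z+0*ang]); cv2.polylines(c,[np.int32((p-[350,115]+.5)*8)],True,(0,0,255),1)
cv2.imwrite("pics/g3.png",c)
```

```text
(no output)
```

View pics/g3.png

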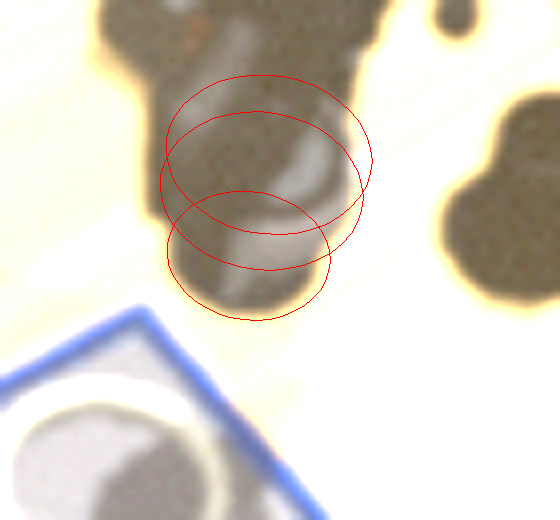

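The outlines match an upright driver to within about 3 mm. Lowering it.

```bash
python3 -m jog '[[-0.009,0.019,0,0,0],[-0.01,0.019,0,0,0],[0,0,0.02,0,0],[0,0,0.025,0,0],[0,0,0.02,0,0]]' >/dev/null
python3 -m jog '[[0,0,0.012,0,0],[0,0,0.008,0,0],[0,0,0.003,0,0],[0,0,0.002,0,0],[0,0,0,0,0]]'
python3 d.py 524.6 105.2 102.4 19.75
```

```text
clock: 7.22
tool_pos: [525.1, 106.7, 107.2]
orientation: [3.095, 0.539, 0.001]
force: [0.0, 0.5, -3.2]
grip_width: 0.659
gripper_force: 54.7
t 7.22 pos [525.1 106.7 107.2] phi 19.8 | tool shift mm [-1.   1.3  4.8] spin 0.0 | F [ 0.   0.5 -3.2] w 0.659 gf 54.7
```

```bash
python3 -m jog '[[0,0,0.002,0,0],[0,0,0.001,0,0],[0,0,0.001,0,0],[0,0,0,0,0]]'
python3 d.py 524.6 105.2 102.4 19.75
```

```text
clock: 7.72
tool_pos: [524.8, 106.6, 102.8]
orientation: [3.095, 0.539, -0.0]
force: [-0.4, 0.3, -2.8]
grip_width: 0.66
gripper_force: 54.7
t 7.72 pos [524.8 106.6 102.8] phi 19.8 | tool shift mm [-0.7  1.3  0.4] spin 0.0 | F [-0.4  0.3 -2.8] w 0.660 gf 54.7
```

```bash
python3 -m jog '[[0,0,0.001,0,0],[0,0,0,0,0],[0,0,0.001,0,0],[0,0,0,0,0]]'
python3 -m jog '[[0,0,0,0,0.8],[0,0,0,0,1],[0,0,0,0,1],[0,0,0,0,1],[0,0,0,0,1]]'
python3 -m jog '[[0,0,-0.01,0,1],[0,0,-0.03,0,1],[0,0,-0.04,0,1],[0,0,-0.02,0,1],[0,0,0,0,1]]' >/dev/null
python3 d.py 385.3 -268.8 200 -12.8
```

```text
clock: 8.22
tool_pos: [524.9, 106.7, 102.4]
orientation: [3.095, 0.539, 0.0]
force: [-5.9, -1.4, 14.5]
grip_width: 0.663
gripper_force: 56.5
clock: 8.85
tool_pos: [524.8, 106.6, 100.7]
orientation: [3.095, 0.539, -0.0]
force: [0.8, 1.0, -0.4]
grip_width: 1.001
gripper_force: 0.0
t 9.47 pos [525.9 106.9 203.1] phi 19.7 | tool shift mm [-259.2  306.1    2.2] spin 32.5 | F [ 0.  -0.5 -0.4] w 0.998 gf 0.0
```

```bash
python3 -m jog '[[-0.029,0.034,0,0,1],[-0.029,0.034,0,0,1],[-0.029,0.034,0,0,1],[-0.029,0.034,0,0,1],[-0.029,0.034,0,0,1]]' >/dev/null
python3 -m jog '[[-0.029,0.034,0,0,1],[-0.029,0.034,0,0,1],[-0.029,0.034,0,0,1],[-0.029,0.034,0,0,1],[0,0,0,8,1]]' >/dev/null
python3 -m jog '[[0,0,0,8,1],[0,0,0,8,1],[0,0,0,8,1],[0,0,0,0,1],[0,0,0,0,1]]' >/dev/null
python3 d.py 385.3 -268.8 87 -12.8
```

```text
t 11.35 pos [ 382.4 -269.3  200.5] phi -12.1 | tool shift mm [  2.8  -1.1 113.5] spin 0.7 | F [ 0.2 -0.3  0.2] w 0.998 gf 0.0
```

```bash
python3 -m jog '[[0.003,-0.001,0.02,0.7,1],[0,0,0.025,0,1],[0,0,0.025,0,1],[0,0,0.025,0,1],[0,0,0.018,0,1]]' >/dev/null
python3 -m jog '[[0,0,0,0,1],[0,0,0,0,0],[0,0,0,0,0],[0,0,0,0,0],[0,0,0,0,0]]' 40 
python3 -m jog '[[0,0,0,0,0],[0,0,0,0,0],[0,0,0,0,0],[0,0,0,0,0],[0,0,0,0,0]]' 40 
python3 d.py 385 -269 87 -12.8
```

```text
clock: 12.6
tool_pos: [386.3, -269.6, 88.8]
orientation: [3.121, -0.354, 0.002]
force: [-0.6, 0.3, 6.5]
grip_width: 0.464
gripper_force: 41.2
clock: 13.22
tool_pos: [386.3, -269.5, 88.7]
orientation: [3.121, -0.354, 0.002]
force: [-0.3, -0.4, 5.8]
grip_width: 0.465
gripper_force: 41.2
t 13.22 pos [ 386.3 -269.5   88.7] phi -12.9 | tool shift mm [-1.3 -0.2  1.7] spin -0.1 | F [-0.3 -0.4  5.8] w 0.465 gf 41.2
```

```bash
python3 -m jog '[[0,0,-0.01,0,0],[0,0,-0.03,0,0],[0,0,-0.04,0,0],[0,0,-0.02,0,0],[0,0,0,0,0]]' >/dev/null
python3 d.py 515.2 5.6 98.7 -5.4
```

```text
t 13.85 pos [ 386.4 -269.6  189.6] phi -12.9 | tool shift mm [  63.5 -297.2   90.8] spin -7.5 | F [ 0.3  0.7 -1. ] w 0.457 gf 40.5
```

```bash
python3 -m jog '[[0.005,-0.022,0,0,0],[0.008,-0.037,0,0,0],[0.008,-0.037,0,0,0],[0.008,-0.037,0,0,0],[0.008,-0.037,0,0,0]]' >/dev/null
python3 -m jog '[[0.008,-0.037,0,0,0],[0.008,-0.037,0,0,0],[0.007,-0.037,0,0,0],[0.003,-0.016,0,0,0],[0,0,0,-7.5,0]]' >/dev/null
python3 -m jog '[[0,0,0.02,0,0],[0,0,0.025,0,0],[0,0,0.02,0,0],[0,0,0,0,0],[0,0,0,0,0]]'
python3 d.py 515.2 5.6 98 -5.4
```

```text
clock: 15.72
tool_pos: [513.7, 5.6, 123.1]
orientation: [3.138, -0.15, -0.0]
force: [-0.1, -0.0, -1.3]
grip_width: 0.463
gripper_force: 40.5
t 15.72 pos [513.7   5.6 123.1] phi -5.5 | tool shift mm [ 1.5 -0.1 25.1] spin -0.1 | F [-0.1 -0.  -1.3] w 0.463 gf 40.5
```

```bash
python3 -m jog '[[0.001,0,0.01,0,0],[0,0,0.008,0,0],[0,0,0.004,0,0],[0,0,0.002,0,0],[0,0,0,0,0]]' >/dev/null
python3 -m jog '[[0,0,0.001,0,0],[0,0,0,0,0],[0,0,0.001,0,0],[0,0,0,0,0]]'
```

```text
clock: 16.85
tool_pos: [514.8, 6.0, 97.8]
orientation: [3.138, -0.149, 0.0]
force: [-2.6, 0.1, 7.7]
grip_width: 0.458
gripper_force: 41.6
```

Contact (about 8 N). Releasing, then on to the transformer.

```bash
python3 -m jog '[[0,0,0,0,0.6],[0,0,0,0,1],[0,0,0,0,1],[0,0,0,0,1],[0,0,0,0,1]]'
python3 -m jog '[[0,0,-0.01,0,1],[0,0,-0.03,0,1],[0,0,-0.04,0,1],[0,0,-0.02,0,1],[0,0,0,0,1]]' >/dev/null
python3 d.py 388.2 265.4 200 89
```

```text
clock: 17.48
tool_pos: [514.7, 6.0, 96.8]
orientation: [3.138, -0.149, -0.0]
force: [-0.5, 0.4, 0.1]
grip_width: 0.998
gripper_force: 0.0
t 18.10 pos [515.7   6.  199. ] phi -5.5 | tool shift mm [-151.6 -246.1   -1.5] spin -94.5 | F [ 0.8  0.  -0.4] w 1.001 gf 0.0
```

```bash
python3 -m jog '[[-0.019,-0.031,0,0,1],[-0.019,-0.031,0,0,1],[-0.019,-0.031,0,0,1],[-0.019,-0.031,0,0,1],[-0.019,-0.031,0,0,1]]' >/dev/null
python3 -m jog '[[-0.019,-0.031,0,0,1],[-0.019,-0.031,0,0,1],[-0.019,-0.029,0,0,1],[0,0,0,-10.5,1],[0,0,0,-10.5,1]]' >/dev/null
python3 -m jog '[[0,0,0,-10.5,1],[0,0,0,-10.5,1],[0,0,0,-10.5,1],[0,0,0,-10.5,1],[0,0,0,-10.5,1]]' >/dev/null
python3 -m jog '[[0,0,0,-10.5,1],[0,0,0,-10.5,1],[0,0,0,0,1],[0,0,0,0,1]]' >/dev/null
python3 d.py 388.2 265.4 87 89
```

```text
t 20.48 pos [386.6 265.1 196.4] phi 88.9 | tool shift mm [  0.4   1.7 109.4] spin -0.1 | F [ 0.9 -0.9  0.4] w 1.003 gf 0.0
```

```bash
python3 -m jog '[[0,0.002,0.02,0,1],[0,0,0.025,0,1],[0,0,0.025,0,1],[0,0,0.025,0,1],[0,0,0.014,0,1]]' >/dev/null
python3 -m jog '[[0,0,0,0,1],[0,0,0,0,0],[0,0,0,0,0],[0,0,0,0,0],[0,0,0,0,0]]' 70 
python3 -m jog '[[0,0,0,0,0],[0,0,0,0,0],[0,0,0,0,0]]' 
python3 -m jog '[[0,0,-0.01,0,0],[0,0,-0.03,0,0],[0,0,-0.04,0,0],[0,0,-0.02,0,0],[0,0,0,0,0]]' 
python3 d.py 624.2 95.8 97 -5.4
```

```text
clock: 21.72
tool_pos: [389.2, 265.6, 88.9]
orientation: [2.24, 2.202, 0.002]
force: [-0.9, -0.8, 6.2]
grip_width: 0.461
gripper_force: 70.6
clock: 22.1
tool_pos: [389.2, 265.6, 88.9]
orientation: [2.24, 2.202, 0.002]
force: [-0.4, -0.1, 6.0]
grip_width: 0.462
gripper_force: 70.6
clock: 22.72
tool_pos: [389.2, 265.3, 189.1]
orientation: [2.24, 2.202, 0.004]
force: [0.2, 0.2, -6.2]
grip_width: 0.459
gripper_force: 71.9
t 22.73 pos [389.2 265.3 189.1] phi 89.0 | tool shift mm [-165.5  237.6   92.6] spin 94.4 | F [ 0.2  0.2 -6.2] w 0.459 gf 71.9
```

```bash
python3 -m jog '[[-0.015,0.022,0,0,0],[-0.02,0.029,0,0,0],[-0.02,0.029,0,0,0],[-0.02,0.029,0,0,0],[-0.02,0.029,0,0,0]]' >/dev/null
python3 -m jog '[[-0.02,0.029,0,0,0],[-0.02,0.029,0,0,0],[-0.02,0.029,0,0,0],[-0.01,0.013,0,0,0],[0,0,0,6,0]]' >/dev/null
python3 -m jog '[[0,0,0,10.5,0],[0,0,0,10.5,0],[0,0,0,10.5,0],[0,0,0,10.5,0],[0,0,0,10.5,0]]' >/dev/null
python3 -m jog '[[0,0,0,10.5,0],[0,0,0,10.5,0],[0,0,0,10.5,0],[0,0,0,4.5,0],[0,0,0,0,0]]' >/dev/null
python3 d.py 624.2 95.8 98 -5.4
```

```text
t 25.23 pos [622.6  97.3 186.6] phi -5.3 | tool shift mm [ 1.9  1.3 88.6] spin 0.1 | F [ 0.5  0.1 -5.3] w 0.456 gf 71.5
```

```bash
python3 -m jog '[[0.002,0.001,0.02,0,0],[0,0,0.025,0,0],[0,0,0.018,0,0],[0,0,0.01,0,0],[0,0,0.006,0,0]]' >/dev/null
python3 -m jog '[[0,0,0.004,0,0],[0,0,0.002,0,0],[0,0,0.001,0,0],[0,0,0,0,0],[0,0,0,0,0]]'
python3 d.py 624.2 95.8 98 -5.4
```

```text
clock: 26.48
tool_pos: [626.0, 95.2, 102.1]
orientation: [-3.138, 0.149, -0.001]
force: [0.4, -0.6, -5.9]
grip_width: 0.457
gripper_force: 71.7
t 26.48 pos [626.   95.2 102.1] phi -5.4 | tool shift mm [-1.8 -0.4  4.1] spin -0.0 | F [ 0.4 -0.6 -5.9] w 0.457 gf 71.7
```

```bash
python3 -m jog '[[-0.001,0,0.002,0,0],[0,0,0.001,0,0],[0,0,0.001,0,0],[0,0,0,0,0],[0,0,0,0,0]]'
python3 -m jog '[[0,0,0.001,0,0],[0,0,0,0,0]]'
```

```text
clock: 27.1
tool_pos: [624.9, 95.3, 98.0]
orientation: [3.138, -0.149, 0.0]
force: [-0.8, -0.1, -3.0]
grip_width: 0.455
gripper_force: 72.1
clock: 27.35
tool_pos: [624.9, 95.3, 97.9]
orientation: [3.138, -0.149, -0.0]
force: [-4.9, -0.2, 4.5]
grip_width: 0.455
gripper_force: 73.2
```

```bash
python3 -m jog '[[0,0,0,0,0.6],[0,0,0,0,1],[0,0,0,0,1],[0,0,0,0,1],[0,0,0,0,1]]'
python3 -m jog '[[0,0,-0.01,0,1],[0,0,-0.03,0,1],[0,0,-0.04,0,1],[0,0,-0.02,0,1],[0,0,0,0,1]]' >/dev/null
python3 d.py 530.3 291.4 200 -5.4
```

```text
clock: 27.98
tool_pos: [624.9, 95.3, 96.8]
orientation: [3.138, -0.149, -0.0]
force: [-0.8, -0.0, -0.3]
grip_width: 0.999
gripper_force: 0.0
t 28.60 pos [625.7  95.4 198.6] phi -5.5 | tool shift mm [-113.6 -186.    -1.6] spin -0.1 | F [ 0.6 -0.5 -0.5] w 1.000 gf 0.0
```

```bash
python3 -m jog '[[-0.019,-0.031,0,0,1],[-0.019,-0.031,0,0,1],[-0.019,-0.031,0,0,1],[-0.019,-0.031,0,0,1],[-0.019,-0.031,0,0,1]]' >/dev/null
python3 -m jog '[[-0.019,-0.031,0,0,1],[0,0,0,0,1],[0,0,0,0,1]]' >/dev/null
python3 d.py 530.3 291.4 89 -5.4
python3 - <<'E'
from h import *
t=viewer.camera("top");s=viewer.camera("scene")
cv2.imwrite("pics/g4.png",np.hstack([cv2.resize(t[120:240,250:360],None,fx=3.6,fy=3.6),cv2.resize(s[140:260,300:420],None,fx=3.3,fy=3.6)]))
E
```

```text
t 29.60 pos [528.8 290.3 195.5] phi -5.5 | tool shift mm [  1.6  -1.4 106.5] spin -0.1 | F [ 1.2 -0.3 -0.3] w 1.001 gf 0.0
```

View pics/g4.png

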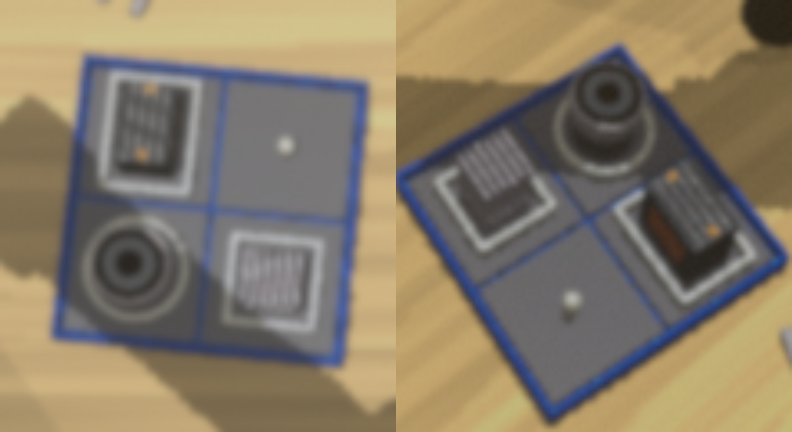

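All three parts stand in their nests: driver at crop (128,264), transformer (150,130) and heat sink (272,280). Gripping the flanged tube.

```bash
python3 -m jog '[[0.002,-0.001,0.02,0,1],[0,0,0.025,0,1],[0,0,0.025,0,1],[0,0,0.022,0,1],[0,0,0.014,0,1]]' >/dev/null
python3 -m jog '[[0,0,0,0,1],[0,0,0,0,0],[0,0,0,0,0],[0,0,0,0,0],[0,0,0,0,0]]' 30 
python3 -m jog '[[0,0,0,0,0],[0,0,0,0,0],[0,0,0,0,0]]' 
python3 -m jog '[[0,0,-0.01,0,0],[0,0,-0.03,0,0],[0,0,-0.04,0,0],[0,0,-0.02,0,0],[0,0,0,0,0]]' 
python3 d.py 614.8 -3.8 98 -5.4
python3 - <<'E'
from h import *
for n,uv in (("dr",((128+.5)/3.6-.5+250,(264+.5)/3.6-.5+120)),): print(cast("top",uv,59))
s=viewer.camera("scene");t=viewer.camera("top")
cv2.imwrite("pics/g5.png",np.hstack([cv2.resize(t[130:230,170:270],None,fx=4,fy=4),cv2.resize(s[80:180,370:470],None,fx=4,fy=4)]))
E
```

```text
clock: 30.95
tool_pos: [531.6, 292.3, 91.9]
orientation: [-3.137, 0.149, -0.002]
force: [-0.1, -0.4, 5.5]
grip_width: 0.464
gripper_force: 30.2
clock: 31.32
tool_pos: [531.6, 292.4, 91.9]
orientation: [-3.137, 0.149, -0.002]
force: [-1.1, -0.3, 6.8]
grip_width: 0.467
gripper_force: 30.2
clock: 31.95
tool_pos: [531.7, 292.4, 192.3]
orientation: [-3.136, 0.149, -0.004]
force: [0.0, 0.5, 0.5]
grip_width: 0.468
gripper_force: 30.4
t 31.95 pos [531.7 292.4 192.3] phi -5.5 | tool shift mm [110.6 287.1  94.1] spin -0.1 | F [0.  0.5 0.5] w 0.468 gf 30.4
[521.3177596  106.90444274  59.        ]
```

View pics/g5.png

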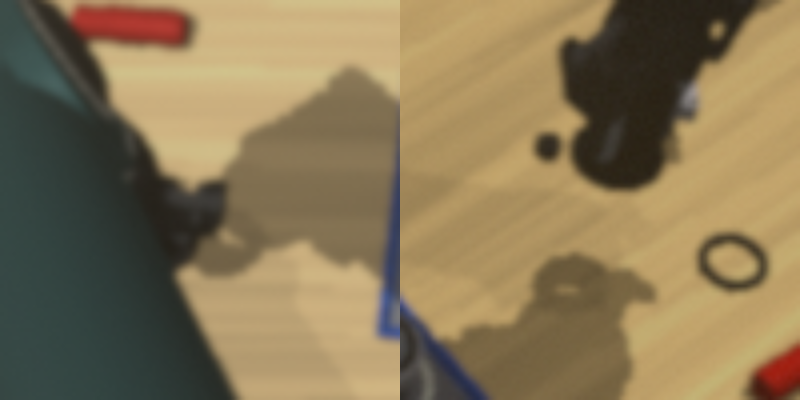

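The tube is lifted, with its flange foot at scene crop (620,165). The driver sits about 4 mm off its nest centre, which is fine. Carrying the tube to the peg.

```bash
python3 -m jog '[[0.009,0.023,0,0,0],[0.014,0.036,0,0,0],[0.014,0.036,0,0,0],[0.014,0.036,0,0,0],[0.014,0.036,0,0,0]]' >/dev/null
python3 -m jog '[[0.014,0.036,0,0,0],[0.014,0.036,0,0,0],[0.013,0.036,0,0,0],[0.005,0.012,0,0,0],[0,0,0,0,0]]' >/dev/null
python3 -m jog '[[0,0,0.02,0,0],[0,0,0.02,0,0],[0,0,0,0,0],[0,0,0,0,0]]'
python3 d.py 614.8 -3.8 101 -5.4
python3 - <<'E'
from h import *
s=viewer.camera("scene")
c=cv2.convertScaleAbs(cv2.resize(s[170:250,305:405],None,fx=6,fy=6,interpolation=cv2.INTER_CUBIC),alpha=1.8,beta=15)
b=state()["tool_pos"]-[0,0,91.9]; a=np.linspace(0,2*np.pi,40)
for r,z in((30,0),(30,5)): cv2.polylines(c,[np.int32((proj("scene",b+np.c_[r*np.cos(a),r*np.sin(a),z+0*a])-[305,170]+.5)*6)],True,(0,0,255),1)
cv2.imwrite("pics/g6.png",c)
E
```

```text
clock: 33.8
tool_pos: [614.4, -3.6, 150.6]
orientation: [-3.138, 0.148, 0.001]
force: [-0.4, -0.1, -1.1]
grip_width: 0.465
gripper_force: 30.5
t 33.80 pos [614.4  -3.6 150.6] phi -5.4 | tool shift mm [ 0.5  0.1 49.6] spin -0.0 | F [-0.4 -0.1 -1.1] w 0.465 gf 30.5
```

View pics/g6.png

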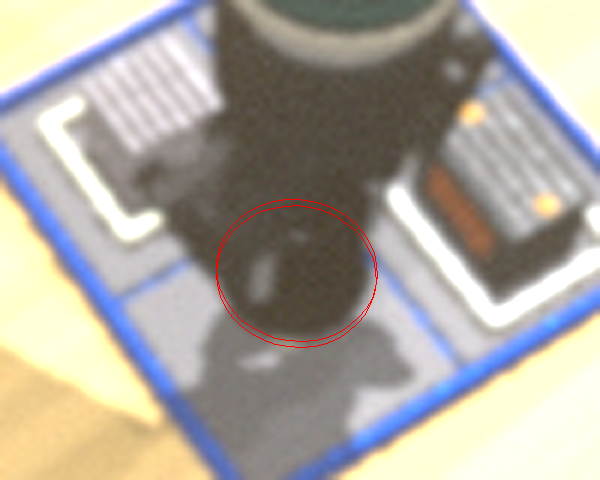

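The flange outline matches to 2–3 mm, against ±9 mm of clearance over the peg. Lowering it.

```bash
python3 -m jog '[[0,0,0.015,0,0],[0,0,0.012,0,0],[0,0,0.01,0,0],[0,0,0.006,0,0],[0,0,0.003,0,0]]' >/dev/null
python3 -m jog '[[0,0,0.001,0,0],[0,0,0,0,0],[0,0,0.001,0,0],[0,0,0,0,0],[0,0,0,0,0]]'
python3 -m jog '[[0,0,0.001,0,0],[0,0,0,0,0],[0,0,0,0,0]]'
```

```text
clock: 35.1
tool_pos: [614.4, -4.1, 103.0]
orientation: [-3.138, 0.149, -0.0]
force: [0.1, 0.4, -0.8]
grip_width: 0.47
gripper_force: 30.5
clock: 35.48
tool_pos: [614.4, -4.1, 101.8]
orientation: [3.138, -0.149, -0.0]
force: [0.1, 0.9, -0.0]
grip_width: 0.467
gripper_force: 30.5
```

```bash
python3 -m jog '[[0,0,0.001,0,0],[0,0,0,0,0],[0,0,0,0,0]]'
python3 -m jog '[[0,0,0.001,0,0],[0,0,0,0,0],[0,0,0,0,0]]'
```

```text
clock: 35.85
tool_pos: [614.4, -4.2, 101.0]
orientation: [3.138, -0.149, 0.0]
force: [0.1, -1.0, 1.1]
grip_width: 0.467
gripper_force: 30.5
clock: 36.22
tool_pos: [614.5, -4.2, 100.9]
orientation: [3.138, -0.149, 0.0]
force: [-2.9, 0.6, 7.1]
grip_width: 0.462
gripper_force: 31.1
```

Seated. Releasing, retreating and taking the final look.

```bash
python3 -m jog '[[0,0,0,0,0.6],[0,0,0,0,1],[0,0,0,0,1],[0,0,0,0,1],[0,0,0,0,1]]'
python3 -m jog '[[0,0,-0.01,0,1],[0,0,-0.03,0,1],[0,0,-0.04,0,1],[0,0,-0.04,0,1],[0,0,-0.03,0,1]]' >/dev/null
python3 -m jog '[[0,0.04,0,0,1],[0,0.04,0,0,1],[0,0.04,0,0,1],[0,0.04,0,0,1],[0,0.02,0,0,1]]' >/dev/null
python3 -m jog '[[0,0,0,0,1],[0,0,0,0,1],[0,0,0,0,1],[0,0,0,0,1]]'
python3 - <<'E'
from h import *
t=viewer.camera("top");s=viewer.camera("scene")
cv2.imwrite("pics/f.png",np.vstack([np.hstack([cv2.resize(t[120:220,250:350],None,fx=4,fy=4),cv2.resize(s[145:245,300:400],None,fx=4,fy=4)]),cv2.resize(s[80:280,140:460],(800,200))]))
E
```

```text
clock: 36.85
tool_pos: [614.4, -4.1, 99.8]
orientation: [3.138, -0.149, -0.0]
force: [-0.6, 0.6, 0.3]
grip_width: 1.002
gripper_force: 0.0
clock: 38.6
tool_pos: [597.6, -182.0, 249.9]
orientation: [-3.138, 0.146, -0.0]
force: [-0.5, -0.2, 0.3]
grip_width: 1.0
gripper_force: 0.0
```

View pics/f.png

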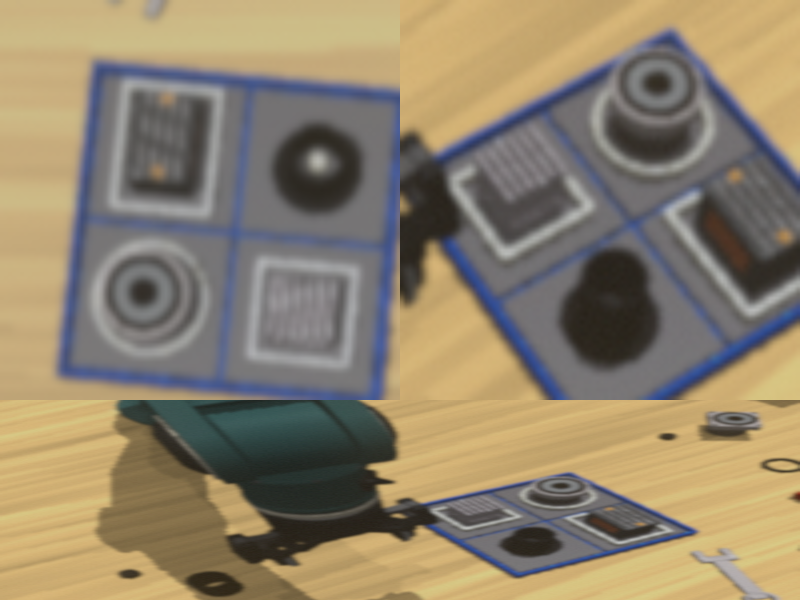

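The flanged tube stands over the peg, visible at crop (317,168). All four parts are upright in their nests and the look-alikes haven't moved. Handing in.

```bash
python3 -c "
from cell import ticket
print(ticket.finish_job())"
```

```text
the job is handed in; nothing more can be done
None
```

The kit is handed in: the final pictures show the round driver, flanged tube, transformer and heat sink upright in their own nests and released, with both look-alikes still in place, at about 39 s of the 109 s allowed; the hand-in gave no verdict.

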